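Load a battery pack into the tester and index its contact lever

ROBOT

A 6-joint arm with a two-finger parallel gripper is mounted at the origin on a cart in front of the work surface, level with it; the furniture and walls round the work are solid. World frame = base frame: x ahead of the robot, y to its left, z up, the work surface at z = 0. Lengths are in m, angles in rad, forces in N, time in s.
With the tool pointing down it reaches from about 0.375 to 0.9 m from the base axis. Payload 3.1 kg.
Tool frame: the origin (TCP) lies midway between the tips of the shut fingers; the grasp point (between the pads) lies 19 mm behind it; x points along the fingers, z is the direction in which the jaws open and shut, and the axes are right-handed (so a half turn about x gives the same grasp; the last joint's range is limited). The gripper opens to 85 mm and grips with 20 to 120 N. Pads are 22 mm wide; open, the fingers measure 114 mm over their backs; the gripper's body (76 mm by 85 mm) begins 54 mm behind the grasp point. The pads swing forward as they close: fully open they stand 13 mm farther back than shut.
Start: joints at [-1.508, 0.527, 1.433, -0, 1.181, -0.178], TCP at [0.149, -0.607, 0.231] pointing down, gripper open.
Joint ranges: [-3.08, 3.08], [-0.75, 2.2], [0.22, 2.44], [-1.43, 4.57], [0, 2.65], [-2.85, 2.85]. Speed limits (rad/s): [2.79, 2.79, 3.14, 3.14, 3.14, 3.14].

INTERFACE

Orientations are given as a unit quaternion [x, y, z, w].
In Python, from station import status, snapshot, camera_params, ticket gives the robot as it stands.
- The arm moves only by the tool arm_command, never from a script. Its argument "series" is a list that holds one entry, the list of rows, each a list of 4 numbers: the shift along the tool's x, y, z in mm, then the turn about the tool's x in rad. A call has 1 to 10 rows; each row shifts and turns the commanded pose from where the row before left it, along the tool's axes as they then stand; what a row does not reach is not made up. A row lasts 1/10 s, in which the tool goes at most 50 mm and 8.59 degrees, less where a joint would pass 70% of its speed; a pose out of reach is approached as far as the arm can. A call is refused whole if a number of a shift passes 50 or a number of a turn 0.15, either way. A call with a gripper value outside its range is refused whole. "jaw" is the opening in per cent of the stroke, from 0 (shut) to 100 (fully open), set as the call begins (left out, the last holds). The fingers move at their own pace and stop on an object; "force" is the grip in N (left out, the last holds). Time passes only in rows, so rows that do not move let the fingers close. It gives the time, the measured TCP pose, the force and the opening at its end, in the units of the state.
- status.sense(): the state, without advancing time (a new reading comes with each control period).
- snapshot(name): name is "scene" or "top" or "wrist"; returns the picture (400x640x3 uint8, red, green, blue); there is no depth.
- camera_params(name): a dict with "fovy" (degrees; the focal length in pixels is half the picture's height over the tangent of half this angle, whatever the lens; pixels are square), "cx", "cy" (the principal point, pixels), "extrinsics" (4x4, takes a point from camera to world coordinates); the wrist camera has in their place "mount" (4x4, takes a point from camera to tool coordinates, whose origin is the TCP and whose axes are the tool frame's). Camera axes: x right, y down, z forward; pixel columns grow to the right and rows downward; lengths in m; the calibration is good to about 2 mm. The wrist camera is an equidistant fisheye: a pixel r from the principal point sees the ray r / f radians off the axis. A picture is of the moment at which its call begins: read the wrist's pose just before it. camera_params takes no time and is no camera call.
- ticket.sign_off(): hands the job in, once; it reports no verdict.
The state is a dict: "t": time; "q": joint angles; "qd": joint speeds; "tau": joint torques, N m; "tcp_pos": TCP position; "tool_rot": TCP orientation; "force": force on the tool from outside, world axes, zero at the start; "ft_torque": the same for the moment, N m; "finger_gap": opening from 0.0 (shut) to 1.0 (fully open).
Only numpy, scipy, OpenCV 4.12 (cv2) and the standard library are available. Lean on these libraries where they do the work, as an engineer would, in place of code of your own. Each camera call takes 0.05 s, during which the arm holds its last target. There are 200 camera calls.

TASK

Put the black battery pack from the blue tray flat into the bay of the battery tester, lengthwise, and slide it fully home against the back stop under the low orange hood without striking the hood. Then push the red-knobbed lever away from you one notch at a time, letting it rest for about half a second in each notch, until it sits in the green-marked notch (number 4); do not go past it. Leave the other things on the bench where they are.

Things in the scene. Friction and masses are not known exactly. Their poses are not given: they have to be found in the camera images.
- pack_mid (a point): centre (half-way up) of the loose black battery pack, 46 x 130 x 19 mm, 0.21 kg; its long axis is this frame's y, its thickness z. It lies at the start in the tray, its underside 4 mm above the bench. Either end may go into the bay first
- tray: fixed blue tray 84 x 164 mm, origin under its centre, pack along its y. Base 4 mm thick; cheeks beside the pack's long sides (26 to 35 mm from the centre line, over |y| = 32 to 78 mm) and stops at both ends rise to 19 mm, so the pack can be taken only at its middle, across its 46 mm width (64 mm free between the cheeks), and must be lifted straight up
- tester: fixed battery tester on the bench; +x is the way the pack goes in (away from the robot within 0.25 rad), y left, z up; origin on the bench, level with the hood's front edge, between bay (y = -55 mm) and lever unit (110 x 84 mm about x = 10, y = 60 mm). A pack that is home has its centre at x = 10, y = -55 mm and stands out 55 mm in front of the hood
- hood: orange hood over the bay, 85 x 82 mm, underside 32 mm and top 37 mm above the bench (7 mm above a pack on the bed); origin at the middle of its front edge, on the underside; axes as the tester. In its window the lever moves a black contact bar (parts to 18 mm above the underside), 1.5 mm down a notch; at notch 4 it is about 1 mm above the pack
- bay_mouth (a point): point on the bed's top (6 mm above the bench) at the middle of the bay's mouth, right below the hood's front edge; axes as the tester. In front of it the flat bed is open, 100 mm wide and 150 mm long: lower the pack there, wholly in front of the hood; behind it side rails 51 mm apart (flared to about 57 mm at the mouth) guide the pack under the hood. A pack going home must be held or pushed at its outer end
- bay_end (a point): point on the bed's top at the middle of the back stop's face, 75 mm along tester +x from bay_mouth
- lever_pivot (a point): pivot of the index lever, 45 mm above the bench; the lever turns about the tester's y axis through it. Round grey drum halves of 34 mm radius flank the lever and bear five white notch lines and a green one (notch 4)
- lever_knob (a point): centre of the red knob at the lever's upper end, 90 mm from the pivot: a lying cylinder 20 mm in diameter, 24 mm long along the tester's y. At joint angle q it lies 90*sin(q-0.625) mm along tester x from the pivot and 90*cos(q-0.625) mm above it
- lever (a joint): index lever angle, rad: 0 = notch 0, leaning 0.625 rad toward the robot; grows as it is pushed along tester +x. Spring notches at 0, 0.25, 0.5, 0.75, 1.0 (green, notch 4) and 1.25; one notch is about 22 mm at the knob and takes about 3 N there. Released, it settles in 0.2 s into the nearest notch. Starts in notch 0 or 1
- fan: black cooling fan 65 x 96 x 11 mm, loose bystander, origin under its centre
- meter: green multimeter 157 x 80 x 45 mm, loose bystander, origin under its centre
- drive_unit: flat silver disk drive 70 x 100 x 11 mm, loose bystander, origin under its centre
- tape: amber tape roll, 77 mm across, 20 mm high, loose bystander, origin under its centre
There are look-alikes about, which are no part of the job. Leave any pink or yellow look-alike of the part that bears pack_mid alone.

How it is judged:
On the way, in this order (a step that is already met when the one before it is completed fails the run):
1. the pack lies fully home in the bay (within 4 mm of the back stop), the lever still in notch 0 or 1 (x of pack_mid in the frame of tester between 0.006 and 0.014 m and y of pack_mid in the frame of tester between -0.061 and -0.049 m and z of pack_mid in the frame of tester below 0.019 m and value of joint lever below 0.37 rad), for 0.2 s.
2. the lever rests in notch 2 (value of joint lever between 0.43 and 0.57 rad), for 0.2 s.
3. the lever rests in notch 3 (value of joint lever between 0.68 and 0.82 rad), for 0.2 s.
4. the lever rests in notch 4 (value of joint lever between 0.93 and 1.07 rad), for 0.2 s.
At the end, for the whole second after the job is handed in: The pack lies flat on the bed of the bay, lengthwise, within 4 mm of the back stop and 6 mm of the bay's middle, and the lever rests in notch 4 (joint 1.0 +- 0.05 rad) (x of pack_mid in the frame of tester between 0.006 and 0.014 m and y of pack_mid in the frame of tester between -0.061 and -0.049 m and z of pack_mid in the frame of tester below 0.019 m and angle between pack_mid's own z axis and vertical below 0.1 rad and value of joint lever between 0.95 and 1.05 rad); the robot touches nothing.
It fails at once if the lever is pushed past notch 4 (joint over 1.15 rad) (value of joint lever above 1.15 rad).
It fails at once if the hood is struck (over 15 N) (contact force between hood and anything else above 15 N).
It fails at once if a bystander is moved more than 20 mm (distance of any of fan, meter, drive_unit, tape from where it was at the start of the episode above 0.02 m).
It also fails if it takes over 72 s, if anything falls off the work surface, if the arm or the gripper's body presses on something with over 40 N, if the wrist force passes 120 N, or if a joint passes its speed limit or range.

## Working session

There is one attempt and no reset: what is moved stays moved. The work goes in short steps, Python scripts to look and compute and a tool call to move; the robot and the scene stay as the last step left them, time stands still between calls to the robot, and variables do not carry over. Pictures are saved under pics/ and viewed, about 8 in all and at most 12, crops included, and the job is handed in when it is done.

Besides the shell and the picture viewer there is one more tool, called by a JSON object that holds its "api" and its "payload". arm_command: Moves the arm, as the interface text tells. Its arguments: {"type":"object","properties":{"series":{"type":"array"},"jaw":{"type":"number"},"force":{"type":"number"}},"required":["series"]}

```bash
mkdir -p pics
cat > h.py <<'E'
import numpy as np,cv2
from station import status,snapshot,camera_params,ticket
from scipy.spatial.transform import Rotation as R
def ray(name,px,c=None,st=None):
    c=c or camera_params(name); f=200/np.tan(np.radians(c['fovy'])/2)
    u=(px[0]-c['cx']);v=(px[1]-c['cy'])
    if name=='wrist':
        r=np.hypot(u,v);a=r/f;d=np.array([np.sin(a)*u/max(r,1e-9),np.sin(a)*v/max(r,1e-9),np.cos(a)])
        st=st or status.sense();T=np.eye(4);T[:3,:3]=R.from_quat(st['tool_rot']).as_matrix();T[:3,3]=st['tcp_pos'];E=T@np.array(c['mount'])
    else: d=np.array([u/f,v/f,1]);E=np.array(c['extrinsics'])
    return E[:3,3],E[:3,:3]@d/np.linalg.norm(d)
def onz(name,px,z,c=None,st=None):
    o,d=ray(name,px,c,st);return o+d*(z-o[2])/d[2]
def tri(n1,p1,n2,p2):
    o1,d1=ray(n1,p1);o2,d2=ray(n2,p2);s=np.linalg.lstsq(np.c_[d1,-d2],o2-o1,rcond=None)[0]
    a=o1+s[0]*d1;b=o2+s[1]*d2;return (a+b)/2,np.linalg.norm(a-b)
def save(img,n): cv2.imwrite('pics/'+n,img[:,:,::-1])
E
python3 - <<'E'
from h import *
s=status.sense();print(s)
for n in('scene','top'):
    i=snapshot(n);np.save(n+'.npy',i);save(i,n+'0.png');c=camera_params(n);print(n,c)
print(camera_params('wrist'))
E
```

```text
{'t': 0.0, 'q': array([-1.50849096e+00,  5.28492722e-01,  1.43391678e+00,  1.84335717e-05,
        1.18139838e+00, -1.78487961e-01]), 'qd': array([-0.00138578,  0.00069016,  0.00016667, -0.00028723,  0.00068983,
        0.00026294]), 'tau': array([ 2.92249133e-03, -4.42343438e+01, -1.78024453e+01,  5.20840433e-05,
        8.44779366e-03,  1.84891185e-06]), 'tcp_pos': array([ 0.14904083, -0.60622407,  0.23031271]), 'tool_rot': array([ 0.43691825,  0.55694788, -0.43574019,  0.55591545]), 'force': array([-0.49336065,  0.63821798, -0.60873688]), 'ft_torque': array([-0.04617056, -0.04093417, -0.02668851]), 'finger_gap': 0.9976858631611134}
scene {'fovy': 53.99558299171758, 'cx': 321.1228150734377, 'cy': 208.07279855128223, 'extrinsics': array([[-0.60723971, -0.59940329,  0.52151283,  0.00289897],
       [-0.79450909,  0.46133562, -0.39487308,  0.49339392],
       [-0.00390422, -0.6541293 , -0.75637267,  0.88876513],
       [ 0.        ,  0.        ,  0.        ,  1.        ]])}
top {'fovy': 57.0801182484284, 'cx': 318.5180061749097, 'cy': 198.65852960470616, 'extrinsics': array([[ 0.0301191 , -0.98094757,  0.19192371,  0.4077392 ],
       [-0.99923477, -0.03434313, -0.01871969,  0.09122045],
       [ 0.0249543 , -0.19121302, -0.9812313 ,  1.03308297],
       [ 0.        ,  0.        ,  0.        ,  1.        ]])}
{'fovy': 65.70646984690485, 'cx': 320.4456980322727, 'cy': 196.6817659984228, 'mount': array([[ 2.22109280e-04, -3.02517390e-01,  9.53143840e-01,
        -1.42847446e-01],
       [ 2.56701960e-04, -9.53143815e-01, -3.02517442e-01,
         7.82597339e-02],
       [ 9.99999942e-01,  3.11865823e-04, -1.34045279e-04,
         1.55882479e-03],
       [ 0.00000000e+00,  0.00000000e+00,  0.00000000e+00,
         1.00000000e+00]])}
```

View pics/top0.png

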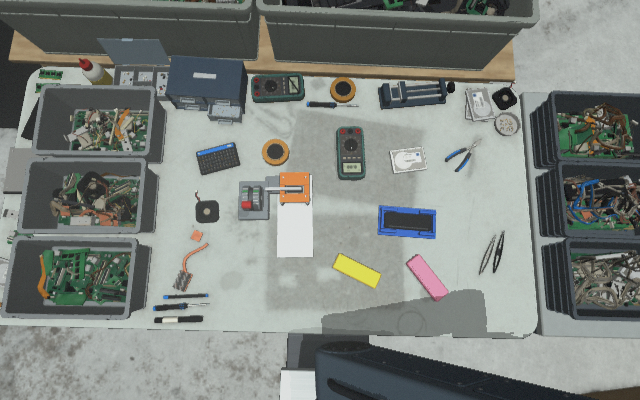

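View pics/scene0.png

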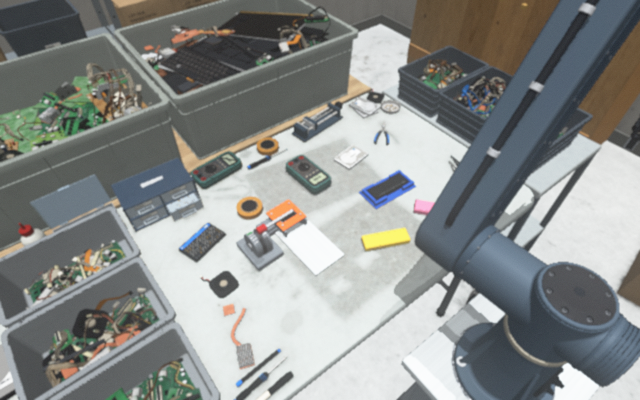

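The top view shows the tester with its bed (295,230), hood (295,188) and red knob (247,203). What could be taken for the pack: the black block in the blue tray (407,222), the yellow one (356,270), the pink one (427,277) and the black keypad (218,158). I choose the one in the tray. Next I measure it and take a close crop.

Run:
```python
from h import *
i=np.load('top.npy');hsv=cv2.cvtColor(i,cv2.COLOR_RGB2HSV)
def rect(m,box,name,z,cl=0):
    x0,y0,x1,y1=box;k=np.zeros_like(m);k[y0:y1,x0:x1]=m[y0:y1,x0:x1]
    cs,_=cv2.findContours(k,cv2.RETR_EXTERNAL,cv2.CHAIN_APPROX_NONE);c=max(cs,key=cv2.contourArea)
    b=cv2.boxPoints(cv2.minAreaRect(c));w=np.array([onz('top',p,z) for p in b])
    e=[w[1]-w[0],w[2]-w[1]];L=max(e,key=np.linalg.norm)
    print(name,'px',b.mean(0).round(1),'c',w.mean(0).round(4),'sz',[round(np.linalg.norm(v)*1e3,1) for v in e],'long ang',round(np.arctan2(L[1],L[0]),3));return w
rect(cv2.inRange(hsv,(105,120,60),(125,255,255)),(370,195,445,245),'tray',.019)
rect(cv2.inRange(hsv,(0,0,0),(180,255,75)),(385,208,430,236),'pack',.023)
rect(cv2.inRange(hsv,(0,0,235),(180,30,255)),(270,195,320,262),'bed',.006)
rect(cv2.inRange(hsv,(8,140,120),(20,255,255)),(270,165,320,212),'hood',.037)
rect(cv2.inRange(hsv,(0,170,100),(5,255,255)),(235,190,262,215),'knob',.12)
a=cv2.resize(i[160:265,225:320],None,fx=5,fy=5,interpolation=cv2.INTER_CUBIC)
b=cv2.resize(i[195:250,370:445],None,fx=4,fy=4,interpolation=cv2.INTER_CUBIC)
o=np.zeros((525,790,3),np.uint8);o[:,:475]=a;o[:220,480:780]=b;save(o,'crop1.png')
```

```text
tray px [406.9 221.8] c [ 0.5491 -0.1769  0.019 ] sz [np.float64(81.2), np.float64(164.1)] long ang -1.617
pack px [407.  221.1] c [ 0.5504 -0.1763  0.023 ] sz [np.float64(45.2), np.float64(126.7)] long ang -1.617Traceback (most recent call last):
  File "<stdin>", line 11, in <module>
  File "<stdin>", line 5, in rect
ValueError: max() iterable argument is empty
```

Run:
```python
from h import *
i=np.load('top.npy');hsv=cv2.cvtColor(i,cv2.COLOR_RGB2HSV)
print('bed px',hsv[235,295],hsv[235,265],hsv[203,247])
def rect(m,box,name,z,cl=0):
    x0,y0,x1,y1=box;k=np.zeros_like(m);k[y0:y1,x0:x1]=m[y0:y1,x0:x1]
    cs,_=cv2.findContours(k,cv2.RETR_EXTERNAL,cv2.CHAIN_APPROX_NONE);c=max(cs,key=cv2.contourArea)
    b=cv2.boxPoints(cv2.minAreaRect(c));w=np.array([onz('top',p,z) for p in b])
    e=[w[1]-w[0],w[2]-w[1]];L=max(e,key=np.linalg.norm)
    print(name,'px',b.round(1).tolist(),'c',w.mean(0).round(4),'sz',[round(np.linalg.norm(v)*1e3,1) for v in e],'long ang',round(np.arctan2(L[1],L[0]),3));print(w[:,:2].round(4).tolist())
v=int(hsv[235,295][2])
rect(cv2.inRange(hsv,(0,0,v-8),(180,int(hsv[235,295][1])+8,255)),(270,195,320,262),'bed',.006)
rect(cv2.inRange(hsv,(8,140,120),(20,255,255)),(270,165,320,212),'hood',.037)
rect(cv2.inRange(hsv,(0,150,90),(6,255,255)),(235,190,262,215),'knob',.12)
a=cv2.resize(i[160:265,225:320],None,fx=5,fy=5,interpolation=cv2.INTER_CUBIC)
b=cv2.resize(i[195:250,370:445],None,fx=4,fy=4,interpolation=cv2.INTER_CUBIC)
o=np.zeros((525,790,3),np.uint8);o[:,:475]=a;o[:220,480:780]=b;
s=np.load('scene.npy');o[230:510,480:780]=cv2.resize(s[195:279,230:320],(300,280),interpolation=cv2.INTER_CUBIC);save(o,'crop1.png')
```

```text
bed px [ 80   3 225] [ 66  13 192] [  1 167 189]
bed px [[277.0, 195.0], [312.0, 195.0], [312.0, 256.0], [277.0, 256.0]] c [0.5311 0.1366 0.006 ] sz [np.float64(99.5), np.float64(171.9)] long ang -3.108
[[0.6151, 0.19], [0.6186, 0.0905], [0.4468, 0.0848], [0.4438, 0.1811]]
hood px [[280.0, 172.0], [308.0, 172.0], [308.0, 201.0], [280.0, 201.0]] c [0.6348 0.1412 0.037 ] sz [np.float64(78.2), np.float64(82.6)] long ang -3.106
[[0.6746, 0.182], [0.6775, 0.1039], [0.595, 0.101], [0.5923, 0.1779]]
knob px [[242.0, 202.0], [250.0, 202.0], [250.0, 207.0], [242.0, 207.0]] c [0.565  0.2553 0.12  ] sz [np.float64(20.0), np.float64(12.8)] long ang -1.536
[[0.5711, 0.2658], [0.5717, 0.2458], [0.559, 0.2449], [0.5583, 0.2649]]
```

View pics/crop1.png

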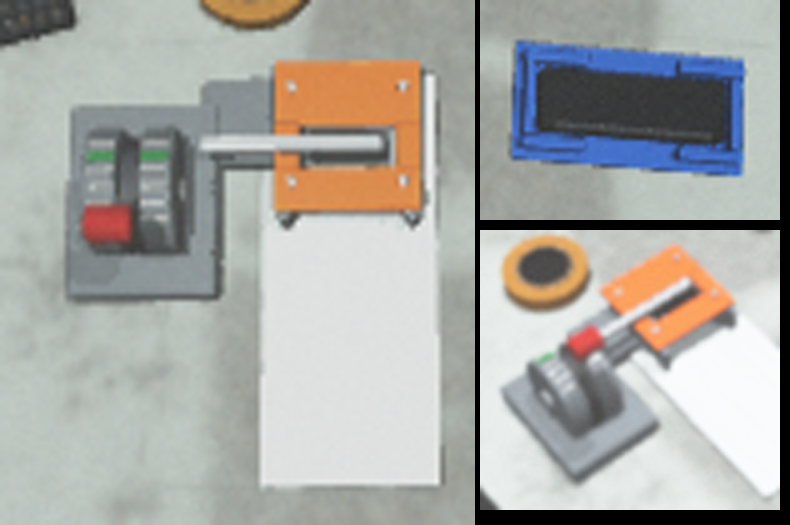

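```bash
cat >> h.py <<'E'
def goto(p,zang):
    """tool-frame deltas to TCP p with the jaw axis (tool z, mod pi) at world angle zang: turn first, then shift"""
    s=status.sense();M=R.from_quat(s['tool_rot']).as_matrix()
    cur=np.arctan2(M[1,2],M[0,2]);dw=(zang-cur+np.pi/2)%np.pi-np.pi/2
    turn=-dw if M[2,0]<0 else dw
    M2=R.from_rotvec([0,0,dw]).as_matrix()@M
    d=np.array(p)-s['tcp_pos']
    print('t',round(s['t'],2),'tcp',s['tcp_pos'].round(4),'zang',round(cur,3),'turn',round(turn,3),'shift after turn mm',(M2.T@d*1e3).round(1),'toolx',M[:,0].round(3),'q6',round(s['q'][5],2),'F',s['force'].round(1),'gap',round(s['finger_gap'],3))
    return M2
E
python3 - <<'E'
from h import *
print(goto([.550,-.1765,.15],-.046).round(3))
# knob: triangulate
s=np.load('scene.npy');hsv=cv2.cvtColor(s,cv2.COLOR_RGB2HSV);m=cv2.inRange(hsv,(0,150,90),(6,255,255));m[:215]=0;m[245:]=0;m[:,:245]=0;m[:,275:]=0
ys,xs=np.where(m);ps=(xs.mean(),ys.mean());print('knob scene',ps,len(xs))
i=np.load('top.npy');hsv=cv2.cvtColor(i,cv2.COLOR_RGB2HSV);m=cv2.inRange(hsv,(0,150,90),(6,255,255));m[:190]=0;m[215:]=0;m[:,:235]=0;m[:,262:]=0
ys,xs=np.where(m);pt=(xs.mean(),ys.mean());print(pt,tri('top',pt,'scene',ps))
E
```

```text
t 0.1 tcp [ 0.149  -0.6063  0.2304] zang -1.33 turn -1.284 shift after turn mm [ 79.8 447.8 381. ] toolx [-0.     0.002 -1.   ] q6 -0.18 F [-0.   0.3  1.1] gap 0.997
[[-0.002  0.046  0.999]
 [ 0.     0.999 -0.046]
 [-1.     0.    -0.002]]
knob scene (np.float64(260.94117647058823), np.float64(228.0)) 34
(np.float64(245.95555555555555), np.float64(204.11111111111111)) (array([0.56414142, 0.25355536, 0.13077597]), np.float64(2.2248302676955908e-05))
```

{"api": "arm_command", "payload": {"series": [[[0, 0, 0, -0.1427], [0, 0, 0, -0.1427], [0, 0, 0, -0.1427], [0, 0, 0, -0.1427], [0, 0, 0, -0.1427], [0, 0, 0, -0.1427], [0, 0, 0, -0.1427], [0, 0, 0, -0.1427], [0, 0, 0, -0.1427], [0, 10, 10, 0]]], "jaw": 100}}

```text
t: 1.1
tcp_pos: [0.1587, -0.598, 0.2308]
tool_rot: [0.017, 0.707, -0.017, 0.707]
force: [-0.2, -1.0, 0.6]
finger_gap: 0.997
```

{"api": "arm_command", "payload": {"series": [[[0, 36, 30, 0], [0, 36, 30, 0], [0, 36, 30, 0], [0, 36, 30, 0], [0, 36, 30, 0], [0, 36, 30, 0], [0, 36, 30, 0], [0, 36, 30, 0], [0, 36, 30, 0], [0, 36, 30, 0]]]}}

```text
t: 2.1
tcp_pos: [0.4765, -0.2486, 0.2312]
tool_rot: [0.018, 0.707, -0.017, 0.707]
force: [0.2, -0.0, 0.4]
finger_gap: 0.999
```

{"api": "arm_command", "payload": {"series": [[[0, 36, 30, 0], [0, 30, 30, 0], [0, 12, 11, 0], [0, 0, 0, 0], [0, 0, 0, 0]]]}}

```text
t: 2.6
tcp_pos: [0.5493, -0.1765, 0.231]
tool_rot: [0.016, 0.708, -0.016, 0.706]
force: [0.0, -0.3, -0.7]
finger_gap: 0.995
```

Run:
```python
from h import *
goto([.550,-.1765,.15],-.046)
i=snapshot('wrist');np.save('w1.npy',i);save(i,'w1.png')
```

```text
t 2.6 tcp [ 0.5493 -0.1765  0.231 ] zang -0.046 turn -0.0 shift after turn mm [81.   0.   0.9] toolx [-0.002  0.    -1.   ] q6 -0.46 F [ 0.  -0.3 -0.7] gap 0.995
```

View pics/w1.png

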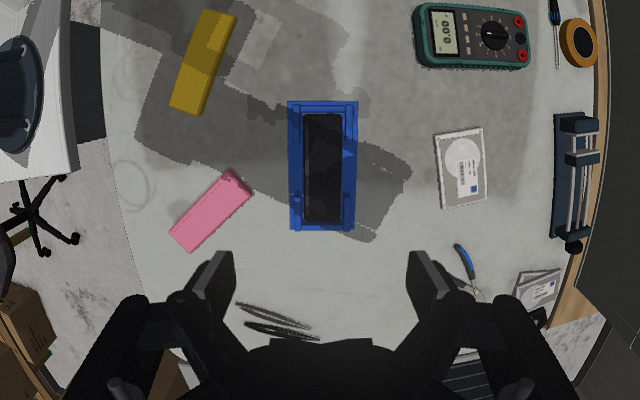

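The wrist view shows the black pack in the blue tray, at about (323,168). Pink (212,212) and yellow (203,62) are clear of it. I refine its centre from this view.

Run:
```python
from h import *
i=np.load('w1.npy');hsv=cv2.cvtColor(i,cv2.COLOR_RGB2HSV)
def q(m,box,z):
    x0,y0,x1,y1=box;k=np.zeros_like(m);k[y0:y1,x0:x1]=m[y0:y1,x0:x1]
    k=cv2.morphologyEx(k,cv2.MORPH_OPEN,np.ones((3,3)))
    c=max(cv2.findContours(k,0,1)[0],key=cv2.contourArea)[:,0].astype(float)
    w=np.array([onz('wrist',p,z)[:2] for p in c]);r=cv2.minAreaRect((w*1e3).astype(np.float32));print(r)
q(cv2.inRange(hsv,(105,150,40),(125,255,255)),(280,95,365,240),.019)
q(cv2.inRange(hsv,(0,0,0),(180,120,60)),(298,108,346,228),.023)
```

```text
((551.8240966796875, -178.73776245117188), (157.35755920410156, 79.28214263916016), 87.2680892944336)
((551.566162109375, -179.2918701171875), (128.4365997314453, 43.711402893066406), 87.34369659423828)
```

{"api": "arm_command", "payload": {"series": [[[35, -1.5, 2, 0], [40, 0, 0, 0], [40, 0, 0, 0], [40, 0, 0, 0], [30, 0, 0, 0], [20, 0, 0, 0], [12, 0, 0, 0], [8, 0, 0, 0], [0, 0, 0, 0]]]}}

```text
t: 3.55
tcp_pos: [0.5515, -0.179, 0.006]
tool_rot: [0.017, 0.707, -0.017, 0.707]
force: [-0.8, 0.4, 0.4]
finger_gap: 0.997
```

{"api": "arm_command", "payload": {"series": [[[0, 0, 0, 0], [0, 0, 0, 0], [0, 0, 0, 0], [0, 0, 0, 0], [0, 0, 0, 0], [0, 0, 0, 0], [0, 0, 0, 0]]], "jaw": 30, "force": 50}}

```text
t: 4.25
tcp_pos: [0.5526, -0.1786, 0.0076]
tool_rot: [0.016, 0.706, -0.016, 0.707]
force: [-0.8, 0.4, 5.5]
finger_gap: 0.514
```

{"api": "arm_command", "payload": {"series": [[[-8, 0, 0, 0], [-16, 0, 0, 0], [-30, 0, 0, 0], [-40, 0, 0, 0], [-40, 0, 0, 0], [-40, 0, 0, 0], [-20, 0, 0, 0], [0, 0, 0, 0]]]}}

```text
t: 5.05
tcp_pos: [0.5539, -0.1791, 0.204]
tool_rot: [0.015, 0.704, -0.017, 0.709]
force: [0.7, -0.4, -1.9]
finger_gap: 0.513
```

Run:
```python
from h import *
th=.033;u=np.array([np.cos(th),np.sin(th)]);m=np.array([.593,.1385])
print(goto([*(m-u*.078),.20],th-np.pi/2))
```

```text
t 5.05 tcp [ 0.5539 -0.1791  0.204 ] zang -0.045 turn 1.492 shift after turn mm [   1.9  -28.4 -316.2] toolx [ 0.007 -0.004 -1.   ] q6 -0.46 F [ 0.7 -0.4 -1.9] gap 0.513
[[-0.00312666  0.99945069  0.0329932 ]
 [-0.0071239   0.03297026 -0.99943094]
 [-0.99996974 -0.00335992  0.0070169 ]]
```

{"api": "arm_command", "payload": {"series": [[[0, 0, 0, -0.15], [0, 0, 0, -0.15], [0, 0, 0, -0.15], [0, 0, 0, -0.15], [0, 0, 0, -0.15], [0, 0, 0, -0.15], [0, 0, 0, -0.15], [0, 0, 0, -0.15], [0, 0, 0, -0.15], [0, 0, 0, -0.15]]]}}

```text
t: 6.05
tcp_pos: [0.5506, -0.1776, 0.198]
tool_rot: [-0.47, 0.527, 0.473, 0.526]
force: [-0.5, 1.0, -2.8]
finger_gap: 0.511
```

{"api": "arm_command", "payload": {"series": [[[0, 0, 0, -0.15], [0, 3, 30, 0], [0, 4, 40, 0], [0, 4, 45, 0], [0, 4, 45, 0], [0, 4, 45, 0], [0, 4, 45, 0], [0, 4, 40, 0], [0, 3, 26, 0], [0, 0, 0, 0]]]}}

```text
t: 7.05
tcp_pos: [0.5087, 0.1397, 0.1984]
tool_rot: [-0.508, 0.491, 0.511, 0.489]
force: [-0.1, -0.2, -2.4]
finger_gap: 0.512
```

Run:
```python
from h import *
th=.033;u=np.array([np.cos(th),np.sin(th)]);m=np.array([.593,.1385])
goto([*(m-u*.078),.20],th-np.pi/2)
i=snapshot('wrist');np.save('w2.npy',i);save(i,'w2.png')
```

```text
t 7.05 tcp [0.5087 0.1397 0.1984] zang 1.609 turn 0.005 shift after turn mm [-1.7 -6.2 -3.9] toolx [-0.005  0.001 -1.   ] q6 -1.55 F [-0.1 -0.2 -2.4] gap 0.512
```

View pics/w2.png

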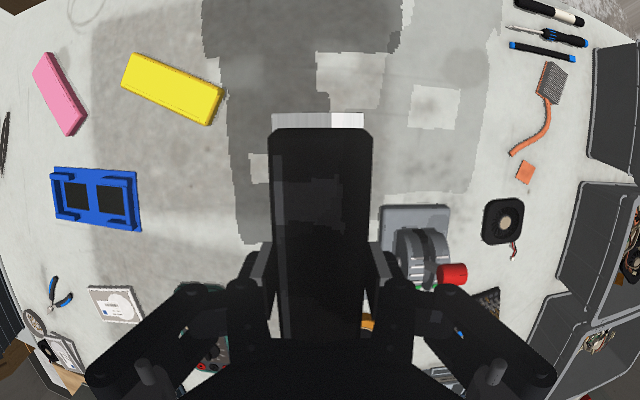

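The wrist view shows the held pack (centre column about 322, robot-side end at row 130) above the white bed's front edge (272–364, row 113). The knob is at (452,273). The gripper hides the hood.

Run:
```python
from h import *
i=np.load('w2.npy');g=i.astype(int).sum(2)
for r in (116,120):
    row=g[r,255:385];d=np.diff(row);print(r,255+np.argmax(d),255+np.argmin(d))
for c in (285,300,340,355):
    d=np.diff(g[95:145,c]);print(c,95+np.argmax(d),95+np.argmin(d))
for r in (150,180,210,230):
    row=g[r,250:395];lo=np.where(row<150)[0];print('pack',r,250+lo[0],250+lo[-1])
```

```text
116 270 363
120 331 363
285 112 127
300 112 127
340 112 127
355 112 127
pack 150 268 371
pack 180 270 370
pack 210 271 369
pack 230 272 367
```

Run:
```python
from h import *
# same pose as at the picture (arm holds)
a=onz('wrist',(270.7,116),.006);b=onz('wrist',(363.5,116),.006);e=onz('wrist',(317,112.6),.006)
a2=onz('wrist',(270.7,112.6),.006);b2=onz('wrist',(363.5,112.6),.006)
print('bed front L/R',a2,b2,np.linalg.norm(a2-b2),'mid',(a2+b2)/2,'edge ang',np.arctan2(*(b2-a2)[[1,0]])-np.pi/2)
zt=.198+.0154
P=lambda x,y:onz('wrist',(x,y),zt)
print('pack end',P(320,127.5))
for r,l,rr in((150,268,371),(180,270,370),(210,271,369),(230,272,367)):
    p,q=P(l,r),P(rr+1,r);print((p+q)/2,np.linalg.norm(p-q))
# knob
hsv=cv2.cvtColor(np.load('w2.npy'),cv2.COLOR_RGB2HSV);m=cv2.inRange(hsv,(0,150,80),(8,255,255));m[:,:430]=0;m[:255]=0;m[295:]=0;m[:,475:]=0
ys,xs=np.where(m);pw=(xs.mean(),ys.mean());print(pw,len(xs))
print(tri('top',(245.96,204.11),'wrist',pw),tri('scene',(260.94,228),'wrist',pw))
```

```text
bed front L/R [0.44567841 0.08043038 0.006     ] [0.44213304 0.18049445 0.006     ] 0.10012686264909486 mid [0.44390572 0.13046241 0.006     ] edge ang 0.035416167131245846
pack end [0.44439465 0.13399854 0.2134    ]
[0.45364941 0.13433647 0.2134    ] 0.04380895102382369
[0.46669911 0.13503969 0.2134    ] 0.04351517325230452
[0.48040688 0.13555306 0.2134    ] 0.04393797262115713
[0.49007525 0.13568403 0.2134    ] 0.04362583588982822
(np.float64(453.0114722753346), np.float64(274.04588910133845)) 523
(array([0.56507452, 0.25317673, 0.12890841]), np.float64(0.0018604805299968102)) (array([0.56599102, 0.25277098, 0.12831906]), np.float64(6.115969050532284e-05))
```

Run:
```python
from h import *
goto([.515,.136,.20],.034-np.pi/2)
M=R.from_quat(status.sense()['tool_rot']).as_matrix();print(M.round(4))
o,d=ray('wrist',(320.5,180));print(o,d)
```

```text
t 7.1 tcp [0.5095 0.1379 0.1985] zang 1.608 turn 0.003 shift after turn mm [-1.5 -5.4 -2.1] toolx [-0.004 -0.    -1.   ] q6 -1.56 F [-0.3  0.4 -3.1] gap 0.513
[[-4.000e-03 -9.993e-01 -3.710e-02]
 [-4.000e-04 -3.710e-02  9.993e-01]
 [-1.000e+00  4.000e-03 -2.000e-04]]
[0.43433477 0.13382847 0.3416914 ] [ 0.24506547  0.00917166 -0.96946315]
```

{"api": "arm_command", "payload": {"series": [[[25, -7, -2.5, 0.003], [40, 0, 0, 0], [40, 0, 0, 0], [35, 0, 0, 0], [20, 0, 0, 0], [12, 0, 0, 0], [8, 0, 0, 0], [4, 0, 0, 0], [0, 0, 0, 0], [0, 0, 0, 0]]]}}

```text
t: 8.1
tcp_pos: [0.5193, 0.1341, 0.0172]
tool_rot: [0.508, -0.492, -0.507, -0.493]
force: [-0.3, 0.4, -2.5]
finger_gap: 0.511
```

Run:
```python
from h import *
goto([.5165,.1357,.0096],.034-np.pi/2)
```

```text
t 8.1 tcp [0.5193 0.1341 0.0172] zang 1.601 turn -0.003 shift after turn mm [7.6 2.8 1.6] toolx [ 0.002  0.    -1.   ] q6 -1.56 F [-0.3  0.4 -2.5] gap 0.511
```

{"api": "arm_command", "payload": {"series": [[[3, 2.5, 1.5, 0], [2, 0, 0, 0], [1, 0, 0, 0], [0, 0, 0, 0], [0, 0, 0, 0]]]}}

```text
t: 8.6
tcp_pos: [0.5161, 0.1356, 0.0104]
tool_rot: [0.508, -0.492, -0.508, -0.492]
force: [-0.1, -0.3, -3.3]
finger_gap: 0.511
```

{"api": "arm_command", "payload": {"series": [[[1, 0, 0, 0], [0.5, 0, 0, 0], [0, 0, 0, 0], [0, 0, 0, 0]]]}}

```text
t: 9.0
tcp_pos: [0.5163, 0.1356, 0.0096]
tool_rot: [0.508, -0.492, -0.507, -0.493]
force: [-1.5, -0.3, 5.4]
finger_gap: 0.512
```

{"api": "arm_command", "payload": {"series": [[[0, 0, 0, 0], [0, 0, 0, 0], [0, 0, 0, 0], [0, 0, 0, 0], [0, 12, 0, 0], [0, 15, 0, 0], [0, 12, 0, 0], [0, 8, 0, 0], [0, 0, 0, 0], [0, 0, 0, 0]]], "jaw": 75}}

```text
t: 10.0
tcp_pos: [0.4696, 0.1342, 0.0089]
tool_rot: [0.508, -0.492, -0.507, -0.493]
force: [-0.2, -0.5, -0.4]
finger_gap: 0.75
```

{"api": "arm_command", "payload": {"series": [[[0, 0, 0, 0], [0, 0, 0, 0], [0, 0, 0, 0], [0, 0, 0, 0], [0, 0, 0, 0], [0, 0, 0, 0]]], "jaw": 30, "force": 30}}

```text
t: 10.6
tcp_pos: [0.4701, 0.1342, 0.009]
tool_rot: [0.508, -0.492, -0.507, -0.493]
force: [2.2, 1.3, 2.0]
finger_gap: 0.523
```

Run:
```python
from h import *
# TCP when home: pack centre tester x=10 -> mouth+.010u, grip 47 behind
u=np.array([np.cos(.034),np.sin(.034)]);goto([*(np.array([.5932,.1383])+u*(.010-.047)),.0105],.034-np.pi/2)
i=snapshot('wrist');save(i,'w3.png');j=snapshot('top');np.save('top3.npy',j)
o=np.zeros((400,800,3),np.uint8);o[:,:400]=cv2.resize(i[:,120:520],(400,400));o[:,400:]=cv2.resize(j[160:265,240:345],(400,400),interpolation=2);save(o,'c3.png')
```

```text
t 10.6 tcp [0.4701 0.1342 0.009 ] zang 1.601 turn -0.004 shift after turn mm [ -1.3 -86.2  -0.1] toolx [ 0.002  0.    -1.   ] q6 -1.55 F [2.2 1.3 2. ] gap 0.523
```

View pics/c3.png

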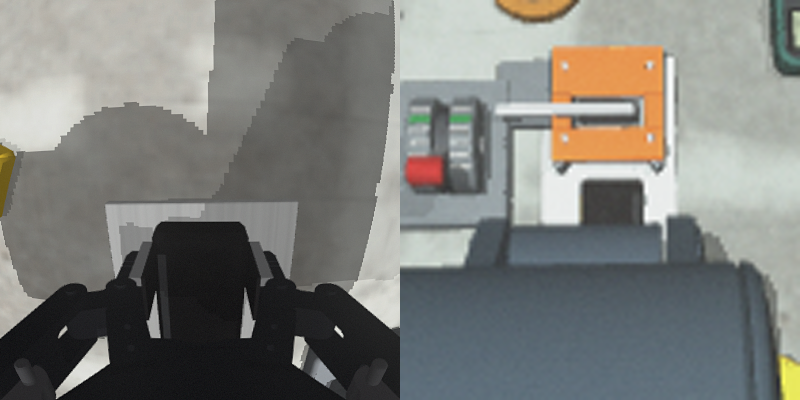

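{"api": "arm_command", "payload": {"series": [[[-0.5, -3, 1.8, 0], [0, -6, 0, 0], [0, -6, 0, 0], [0, -6, 0, 0], [0, -6, 0, 0], [0, -6, 0, 0], [0, -6, 0, 0], [0, 0, 0, 0]]]}}

```text
t: 11.5
tcp_pos: [0.5068, 0.1372, 0.0091]
tool_rot: [-0.507, 0.493, 0.508, 0.491]
force: [-1.5, 0.8, 2.7]
finger_gap: 0.522
```

Run:
```python
from h import *
goto([.5563,.137,.009],.034-np.pi/2)
```

```text
t 11.5 tcp [0.5068 0.1372 0.0091] zang 1.602 turn -0.003 shift after turn mm [ -0.1 -49.4  -1.9] toolx [-0.003 -0.    -1.   ] q6 -1.55 F [-1.5  0.8  2.7] gap 0.522
```

{"api": "arm_command", "payload": {"series": [[[0, -5, 0, 0], [0, -6, 0, 0], [0, -6, 0, 0], [0, -6, 0, 0], [0, -6, 0, 0], [0, -6, 0, 0], [0, -5, 0, 0], [0, 0, 0, 0], [0, 0, 0, 0]]]}}

```text
t: 12.4
tcp_pos: [0.5479, 0.1384, 0.0091]
tool_rot: [-0.508, 0.492, 0.508, 0.492]
force: [-1.7, 0.5, 0.2]
finger_gap: 0.523
```

{"api": "arm_command", "payload": {"series": [[[0, -1.5, 0, 0], [0, -1.5, 0, 0], [0, -1.5, 0, 0], [0, -1.5, 0, 0], [0, 0, 0, 0], [0, 0, 0, 0]]]}}

```text
t: 13.0
tcp_pos: [0.5549, 0.1385, 0.0092]
tool_rot: [0.508, -0.492, -0.507, -0.493]
force: [-0.7, 0.2, -2.0]
finger_gap: 0.523
```

{"api": "arm_command", "payload": {"series": [[[0, -1, 0, 0], [0, -1, 0, 0], [0, -1, 0, 0], [0, 0, 0, 0], [0, 0, 0, 0]]]}}

```text
t: 13.5
tcp_pos: [0.5562, 0.1386, 0.0092]
tool_rot: [-0.507, 0.493, 0.508, 0.492]
force: [-2.9, -0.9, -0.5]
finger_gap: 0.519
```

{"api": "arm_command", "payload": {"series": [[[0, -1, 0, 0], [0, -1, 0, 0], [0, 0, 0, 0], [0, 0, 0, 0]]]}}

```text
t: 13.9
tcp_pos: [0.5561, 0.1386, 0.0091]
tool_rot: [-0.506, 0.494, 0.509, 0.491]
force: [-6.4, -1.6, 2.0]
finger_gap: 0.521
```

{"api": "arm_command", "payload": {"series": [[[0, 0, 0, 0], [0, 0, 0, 0], [0, 0, 0, 0], [0, 0, 0, 0], [0, 0, 0, 0]]], "jaw": 75}}

```text
t: 14.4
tcp_pos: [0.5595, 0.1387, 0.0094]
tool_rot: [0.508, -0.492, -0.507, -0.493]
force: [-0.1, -0.1, -0.4]
finger_gap: 0.748
```

{"api": "arm_command", "payload": {"series": [[[-10, 3, 0, 0], [-25, 4, 0, 0], [-40, 10, 0, 0], [-40, 15, 0, 0], [-40, 20, 0, 0], [-30, 20, 0, 0], [0, 30, 0, 0], [0, 30, 0, 0], [0, 10, 0, 0], [0, 0, 0, 0]]]}}

```text
t: 15.4
tcp_pos: [0.4157, 0.1344, 0.1947]
tool_rot: [-0.508, 0.492, 0.508, 0.492]
force: [0.6, 0.0, 0.3]
finger_gap: 0.749
```

Run:
```python
from h import *
goto([.5,.253,.2],.034-np.pi/2)
j=snapshot('top');s=snapshot('scene');w=snapshot('wrist')
for n,k in(('top4',j),('scene4',s),('w4',w)): np.save(n+'.npy',k)
o=np.zeros((600,800,3),np.uint8);o[:400,:400]=cv2.resize(j[160:265,220:325],(400,400),interpolation=2);o[:400,400:]=cv2.resize(s[190:290,225:325],(400,400),interpolation=2);o[400:,:320]=cv2.resize(w,(320,200));save(o,'c4.png')
```

```text
t 15.4 tcp [0.4157 0.1344 0.1947] zang 1.602 turn -0.003 shift after turn mm [ -5.3 -88.3 115.6] toolx [-0.  0. -1.] q6 -1.55 F [0.6 0.  0.3] gap 0.749
```

View pics/c4.png

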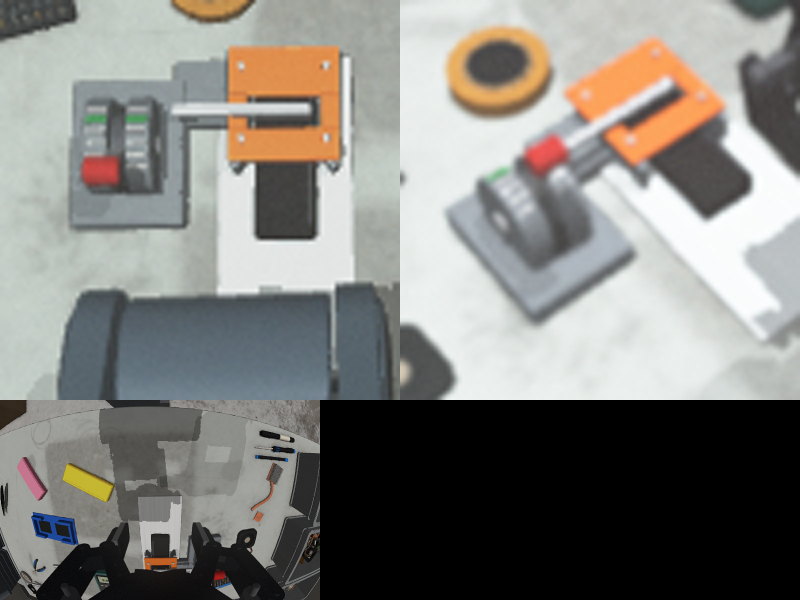

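Run:
```python
from h import *
j=np.load('top4.npy');g=j.astype(int).sum(2)
d=[212+np.argmax(np.diff(g[212:232,c])) for c in (291,295,299)];print('pack end row',d,onz('top',(295,np.mean(d)+.5),.024))
hsv=cv2.cvtColor(j,cv2.COLOR_RGB2HSV);m=cv2.inRange(hsv,(0,150,90),(6,255,255));m[:190]=0;m[215:]=0;m[:,:235]=0;m[:,262:]=0
ys,xs=np.where(m);print('knob top px',xs.mean(),ys.mean(),onz('top',(xs.mean(),ys.mean()),.1287))
goto([.520,.251,.112],.034-np.pi/2)
```

```text
pack end row [np.int64(222), np.int64(222), np.int64(222)] [0.53589985 0.13477614 0.024     ]
knob top px 246.01960784313727 204.35294117647058 [0.56390459 0.25373772 0.1287    ]
t 15.55 tcp [0.4191 0.1344 0.1946] zang 1.601 turn -0.004 shift after turn mm [  82.9 -104.6  113.1] toolx [ 0.003  0.    -1.   ] q6 -1.55 F [ 0.1  0.4 -0.3] gap 0.75
```

{"api": "arm_command", "payload": {"series": [[[0, 0, 25, 0], [0, -10, 35, 0], [5, -20, 35, 0], [15, -28, 18, 0], [25, -28, 2, 0], [25, -15, 0, 0], [13, -3, 0, 0], [0, 0, 0, 0], [0, 0, 0, 0]]], "jaw": 0}}

```text
t: 16.45
tcp_pos: [0.5169, 0.2523, 0.1112]
tool_rot: [-0.507, 0.493, 0.508, 0.492]
force: [0.5, -1.3, 0.2]
finger_gap: 0.001
```

Run:
```python
from h import *
goto([.520,.251,.112],.034-np.pi/2)
```

```text
t 16.45 tcp [0.5169 0.2523 0.1112] zang 1.601 turn -0.004 shift after turn mm [-0.8 -3.  -1.4] toolx [-0.001 -0.    -1.   ] q6 -1.34 F [ 0.5 -1.3  0.2] gap 0.001
```

{"api": "arm_command", "payload": {"series": [[[0, -10, 0, 0], [0, -8, 0, 0], [0, -2, 0, 0], [0, 0, 0, 0], [0, 0, 0, 0]]]}}

```text
t: 16.95
tcp_pos: [0.5373, 0.253, 0.1116]
tool_rot: [-0.508, 0.492, 0.508, 0.492]
force: [0.3, 0.8, 0.4]
finger_gap: 0.002
```

{"api": "arm_command", "payload": {"series": [[[0, -2, 0, 0], [0, -2, 0, 0], [0, 0, 0, 0]]]}}

```text
t: 17.25
tcp_pos: [0.5418, 0.2533, 0.1113]
tool_rot: [0.508, -0.492, -0.507, -0.492]
force: [0.6, 0.3, -0.0]
finger_gap: 0.004
```

{"api": "arm_command", "payload": {"series": [[[0, -2, 0, 0], [0, -2, 0, 0], [0, 0, 0, 0]]]}}

```text
t: 17.55
tcp_pos: [0.545, 0.2533, 0.1112]
tool_rot: [-0.507, 0.493, 0.508, 0.492]
force: [-1.1, -0.0, 0.5]
finger_gap: 0.004
```

{"api": "arm_command", "payload": {"series": [[[0, -2, 0, 0], [0, -2, 0, 0], [0, 0, 0, 0]]]}}

```text
t: 17.85
tcp_pos: [0.5492, 0.2534, 0.1113]
tool_rot: [-0.507, 0.493, 0.508, 0.492]
force: [-3.0, 0.2, 3.1]
finger_gap: -0.002
```

{"api": "arm_command", "payload": {"series": [[[0, -2, 0, 0], [0, -2, 0, 0], [0, -2, 0, 0], [0, 0, 0, 0]]]}}

```text
t: 18.25
tcp_pos: [0.5573, 0.2537, 0.1115]
tool_rot: [0.508, -0.491, -0.507, -0.493]
force: [-1.2, -0.0, -1.1]
finger_gap: 0.004
```

```bash
cat >> h.py <<'E'
def knob(n):
    s=snapshot('scene');np.save(n+'.npy',s);hsv=cv2.cvtColor(s,cv2.COLOR_RGB2HSV);m=cv2.inRange(hsv,(0,150,90),(6,255,255));m[:195]=0;m[250:]=0;m[:,:240]=0;m[:,290:]=0
    ys,xs=np.where(m);print('knob scene px',xs.mean().round(1),ys.mean().round(1),len(xs))
    c=camera_params('scene');E=np.linalg.inv(c['extrinsics']);f=200/np.tan(np.radians(c['fovy'])/2)
    for q in (.25,.5,.75,1.0,1.25):
        x=.598+.09*np.sin(q-.625);p=E@[x,.2537+(x-.598)*.034,.045+.09*np.cos(q-.625),1];print(q,(f*p[0]/p[2]+c['cx']).round(1),(f*p[1]/p[2]+c['cy']).round(1))
E
python3 -c "
from h import *
knob('k1');goto([.56,.2535,.112],.034-np.pi/2)"
```

```text
knob scene px nan nan 0
0.25 261.2 228.1
0.5 256.0 221.3
0.75 251.1 215.9
1.0 246.7 212.3
1.25 243.2 210.5
t 18.3 tcp [0.5568 0.2536 0.1114] zang 1.601 turn -0.004 shift after turn mm [-0.6 -3.2 -0.2] toolx [ 0.002  0.    -1.   ] q6 -1.36 F [-0.1  0.5 -0.1] gap 0.003h.py:29: RuntimeWarning: Mean of empty slice.
  ys,xs=np.where(m);print('knob scene px',xs.mean().round(1),ys.mean().round(1),len(xs))
  ret = ret.dtype.type(ret / rcount)
```

{"api": "arm_command", "payload": {"series": [[[0, -2, 0, 0], [0, -1.5, 0, 0], [0, 0, 0, 0], [0, 0, 0, 0], [0, 0, 0, 0], [0, 0, 0, 0], [0, 0, 0, 0], [0, 0, 0, 0]]]}}

```text
t: 19.1
tcp_pos: [0.5589, 0.2538, 0.1113]
tool_rot: [0.508, -0.492, -0.508, -0.492]
force: [-0.4, -0.4, 0.0]
finger_gap: 0.001
```

Run:
```python
from h import *
goto([.56,.2535,.112],.034-np.pi/2)
j=snapshot('top');s=snapshot('scene');w=snapshot('wrist')
o=np.zeros((600,800,3),np.uint8);o[:400,:400]=cv2.resize(j[140:240,200:300],(400,400),interpolation=2);o[:400,400:]=cv2.resize(s[180:280,205:305],(400,400),interpolation=2);o[400:,:320]=cv2.resize(w,(320,200));o[400:,320:720]=w[200:400,120:520];save(o,'c5.png')
```

```text
t 19.1 tcp [0.5589 0.2538 0.1113] zang 1.601 turn -0.003 shift after turn mm [-0.7 -1.1 -0.3] toolx [ 0. -0. -1.] q6 -1.36 F [-0.4 -0.4  0. ] gap 0.001
```

View pics/c5.png

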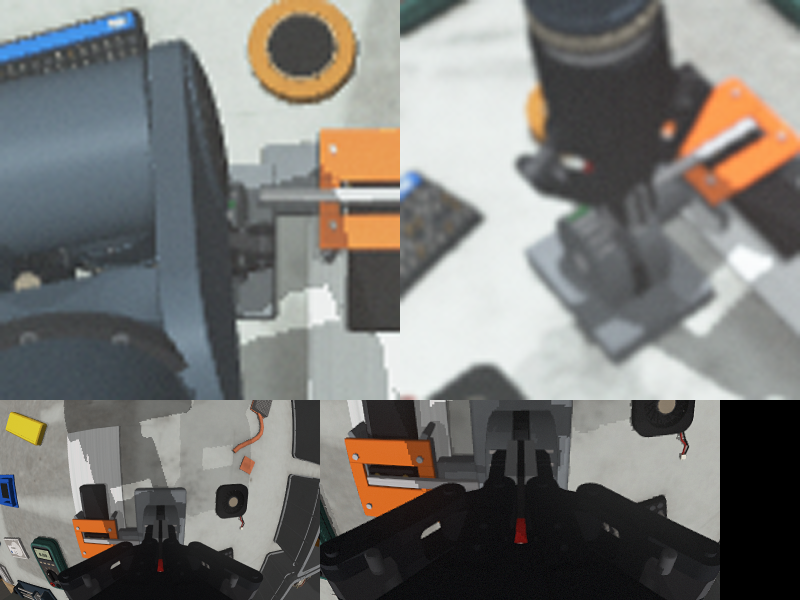

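The gripper hides the knob in every view, and there is no force on the fingers. I back off to see which notch the lever is in.

{"api": "arm_command", "payload": {"series": [[[0, 25, 0, 0], [0, 40, 0, 0], [0, 35, 0, 0], [0, 0, 0, 0]]]}}

```text
t: 19.65
tcp_pos: [0.4519, 0.2498, 0.1107]
tool_rot: [-0.506, 0.495, 0.51, 0.489]
force: [-0.1, -0.2, 0.4]
finger_gap: -0.001
```

Run:
```python
from h import *
knob('k2')
j=snapshot('top');hsv=cv2.cvtColor(j,cv2.COLOR_RGB2HSV);m=cv2.inRange(hsv,(0,150,90),(6,255,255));m[:180]=0;m[215:]=0;m[:,:235]=0;m[:,262:]=0
ys,xs=np.where(m);print('top',xs.mean(),ys.mean(),len(xs),onz('top',(xs.mean(),ys.mean()),.1343))
goto([.56,.2535,.112],.034-np.pi/2)
```

```text
knob scene px 255.7 221.0 47
0.25 261.2 228.1
0.5 256.0 221.3
0.75 251.1 215.9
1.0 246.7 212.3
1.25 243.2 210.5
top 245.96226415094338 195.24528301886792 53 [0.58586144 0.25442663 0.1343    ]
t 19.75 tcp [0.4589 0.2509 0.1116] zang 1.602 turn -0.003 shift after turn mm [  -0.3 -101.1   -0.9] toolx [ 0.001  0.    -1.   ] q6 -1.32 F [0.3 0.6 0.6] gap 0.002
```

{"api": "arm_command", "payload": {"series": [[[0, -25, 0, 0], [0, -35, 0, 0], [0, -25, 0, 0], [0, -15, 0, 0], [0, -6, 0, 0], [0, 0, 0, 0]]]}}

```text
t: 20.35
tcp_pos: [0.5662, 0.2537, 0.1111]
tool_rot: [0.507, -0.492, -0.507, -0.493]
force: [-0.5, 0.3, -0.7]
finger_gap: 0.002
```

{"api": "arm_command", "payload": {"series": [[[0, -2, 0, 0], [0, -2, 0, 0], [0, -2, 0, 0], [0, -2, 0, 0], [0, -2, 0, 0], [0, -2, 0, 0], [0, 0, 0, 0]]]}}

```text
t: 21.05
tcp_pos: [0.5784, 0.2544, 0.1115]
tool_rot: [0.508, -0.492, -0.507, -0.493]
force: [0.1, -0.5, 0.6]
finger_gap: -0.001
```

{"api": "arm_command", "payload": {"series": [[[0, -2, 0, 0], [0, -1, 0, 0], [0, 0, 0, 0], [0, 0, 0, 0], [0, 0, 0, 0], [0, 0, 0, 0], [0, 0, 0, 0]]]}}

```text
t: 21.75
tcp_pos: [0.5799, 0.2544, 0.1113]
tool_rot: [-0.508, 0.492, 0.508, 0.492]
force: [0.2, 0.6, -0.2]
finger_gap: -0.001
```

{"api": "arm_command", "payload": {"series": [[[0, 25, 0, 0], [0, 40, 0, 0], [0, 35, 0, 0], [0, 0, 0, 0]]]}}

```text
t: 22.15
tcp_pos: [0.4729, 0.2506, 0.1107]
tool_rot: [-0.506, 0.495, 0.51, 0.489]
force: [-0.3, -0.4, 0.6]
finger_gap: 0.003
```

```bash
python3 -c "
from h import *
knob('k3')
goto([.604,.2545,.112],.034-np.pi/2)"
```

```text
knob scene px 250.8 215.6 51
0.25 261.2 228.1
0.5 256.0 221.3
0.75 251.1 215.9
1.0 246.7 212.3
1.25 243.2 210.5
t 22.2 tcp [0.4771 0.2512 0.1113] zang 1.603 turn -0.002 shift after turn mm [  -1.1 -126.9   -1. ] toolx [-0.003 -0.001 -1.   ] q6 -1.33 F [ 1.  -0.8 -0. ] gap 0.001
```

{"api": "arm_command", "payload": {"series": [[[0, -25, 0, 0], [0, -35, 0, 0], [0, -25, 0, 0], [0, -15, 0, 0], [0, -6, 0, 0], [0, 0, 0, 0]]]}}

```text
t: 22.8
tcp_pos: [0.5873, 0.2544, 0.1112]
tool_rot: [0.508, -0.492, -0.507, -0.493]
force: [-0.9, -0.6, -0.1]
finger_gap: 0.002
```

{"api": "arm_command", "payload": {"series": [[[0, -2, 0, 0], [0, -2, 0, 0], [0, -2, 0, 0], [0, -2, 0, 0], [0, -2, 0, 0], [0, -2, 0, 0], [0, 0, 0, 0]]]}}

```text
t: 23.5
tcp_pos: [0.5994, 0.2551, 0.1117]
tool_rot: [0.508, -0.491, -0.507, -0.493]
force: [-0.0, -0.5, 1.4]
finger_gap: 0.003
```

{"api": "arm_command", "payload": {"series": [[[0, -2, 0, 0], [0, -1.5, 0, 0], [0, 0, 0, 0], [0, 0, 0, 0], [0, 0, 0, 0], [0, 0, 0, 0]]]}}

```text
t: 24.1
tcp_pos: [0.6014, 0.255, 0.1113]
tool_rot: [0.508, -0.492, -0.508, -0.492]
force: [-0.1, 0.4, 0.4]
finger_gap: 0.003
```

{"api": "arm_command", "payload": {"series": [[[0, 25, 0, 0], [0, 40, 0, 0], [0, 40, 0, 0], [0, 30, 0, 0], [0, 0, 0, 0], [0, 0, 0, 0]]]}}

```text
t: 24.7
tcp_pos: [0.4667, 0.2512, 0.1117]
tool_rot: [0.508, -0.492, -0.507, -0.493]
force: [0.9, -0.4, 0.5]
finger_gap: -0.001
```

Run:
```python
from h import *
knob('k4');goto([.604,.2545,.112],.034-np.pi/2)
j=snapshot('top');s=np.load('k4.npy')
g=j.astype(int).sum(2);print('pack end row',[212+np.argmax(np.diff(g[212:232,c])) for c in (291,295,299)])
o=np.zeros((400,800,3),np.uint8);o[:,:400]=cv2.resize(j[140:260,220:340],(400,400),interpolation=2);o[:,400:]=cv2.resize(s[180:280,225:325],(400,400),interpolation=2);save(o,'c6.png')
```

```text
knob scene px 246.4 211.9 56
0.25 261.2 228.1
0.5 256.0 221.3
0.75 251.1 215.9
1.0 246.7 212.3
1.25 243.2 210.5
t 24.75 tcp [0.468  0.2513 0.1118] zang 1.601 turn -0.003 shift after turn mm [   0.2 -136.    -1.5] toolx [ 0.003  0.001 -1.   ] q6 -1.32 F [ 0.7  0.4 -0.6] gap 0.0
pack end row [np.int64(222), np.int64(222), np.int64(222)]
```

View pics/c6.png

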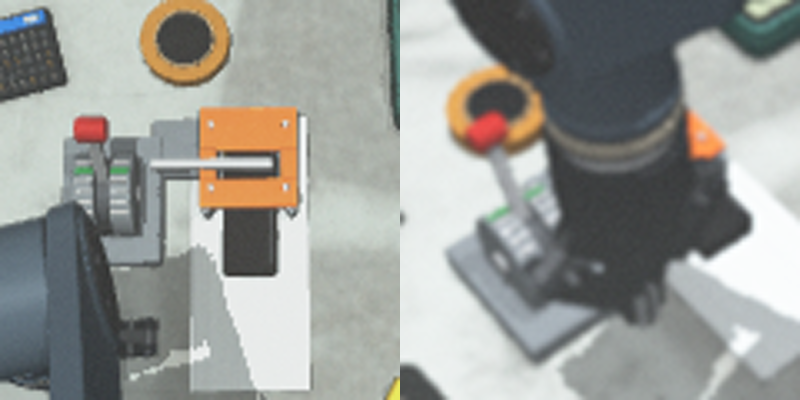

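The lever is at notch 4: the knob is at (246.4,211.9) and notch 4 predicts (246.7,212.3). The pack hasn't moved (end row 222) and the gripper is clear.

```bash
python3 -c "
from h import *
print(ticket.sign_off())"
```

```text
the job is handed in; nothing more can be done
None
```

I put the black pack flat in the bay and slid it against the back stop. I then pushed the lever from notch 1 through 2 and 3 to the green notch 4, and handed the job in at about 25 s of the 72 s allowed; no verdict is reported.

- **Pack:** sliding stopped with 6 N at the position expected for home. The top view puts its outer end 2 mm nearer the robot than calculated, which is under one pixel (2.7 mm) and inside the 4 mm tolerance. The end had not moved after the lever work.
- **Lever:** after each push I backed off and checked the knob in the scene camera. In notches 2, 3 and 4 it was within 0.5 pixel of the predicted position. It rested about half a second or more in each notch.
- **Contacts:** the highest force in the readings after each move was 6.4 N, at the back stop. I saw no sign of the hood being touched, and the gripper was clear at the end. I did not re-measure the bystanders, but the arm did not go near them.
- **Disagreement:** one wrist-camera measurement was off by about 2 mm because the arm was still settling. I corrected it against the top view before placing the pack.

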